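# Nest the seedling pots on the saucer

## Task

Gather the three equal small grey pots into one nested stack: leave the pot that stands on the ceramic saucer where it is, and lower the other two small pots into it one at a time, right way up and fully home, setting each in by hand rather than dropping it from above. The order of the two does not matter; leave the stack upright on the saucer, and do not shift or knock over the saucer, the larger pot or the glass cloche.

Things in the scene. Friction and masses are not known exactly. Their poses are not given: they have to be found in the camera images.
- pot_base: Small grey hard silicone pot (loose, 50-100 g), upright on the saucer: the stack's bottom. 62 mm high: body tapers from 34 mm outside at the foot to 52 mm at 38 mm height, then a straight collar (38 to 62 mm height) 63 mm outside, 57 mm inside. Nested fully home, the upper collar rests on the rim below: 24 mm higher, 2 mm side play. Origin: centre of underside, z up.
- pot_a: Small grey pot equal to pot_base, to be nested; starts upright on the slatted shelf (its top 40 mm above the table). 62 mm high: body tapers from 34 mm outside at the foot to 52 mm at 38 mm height, then a straight collar (38 to 62 mm height) 63 mm outside, 57 mm inside. Grip it from above across the collar, tips no lower than 39 mm above its underside. Origin: centre of the underside, z up.
- pot_b: Small grey pot equal to pot_base, to be nested; starts upright on the slatted shelf (its top 40 mm above the table). 62 mm high: body tapers from 34 mm outside at the foot to 52 mm at 38 mm height, then a straight collar (38 to 62 mm height) 63 mm outside, 57 mm inside. Grip it from above across the collar, tips no lower than 39 mm above its underside. Origin: centre of the underside, z up.
- saucer: White glazed ceramic saucer, loose, lying on the slatted shelf: outside diameter 104 mm, rim 14 mm high, flat inner floor 74 mm across and 6 mm above its underside. Origin: centre of its underside. Carries pot_base, up to 12 mm off its centre.
- cloche: Small glass bell cloche with a knob on top, loose, standing on the slatted shelf: 80 mm diameter, 103 mm high. Origin: centre of its underside. To be left alone.
- big_pot: A larger grey silicone pot of the same shape, loose, standing on the slatted shelf: rim diameter 94 mm, height 93 mm. Origin: centre of its underside. Not part of the stack; to be left alone.

How it is judged:
On the way, in this order (a step that is already met when the one before it is completed fails the run):
1. one of the two loose pots, held by the fingers, is lowered into the pot on the saucer (within 16 mm of home) (((contact force between the fingers and pot_a above 1 N and horizontal distance between pot_a and pot_base below 0.01 m and z of pot_a in the frame of pot_base between 0.015 and 0.04 m) or (contact force between the fingers and pot_b above 1 N and horizontal distance between pot_b and pot_base below 0.01 m and z of pot_b in the frame of pot_base between 0.015 and 0.04 m))), for 0.05 s.
2. the other pot, held by the fingers, is lowered into the first one (within 16 mm of home), which sits in the pot on the saucer ((((horizontal distance between pot_a and pot_base below 0.005 m and z of pot_a in the frame of pot_base between 0.02 and 0.027 m and angle between the z axis of pot_a and the z axis of pot_base, either way round below 0.09 rad) and (contact force between the fingers and pot_b above 1 N and horizontal distance between pot_b and pot_a below 0.01 m and z of pot_b in the frame of pot_a between 0.015 and 0.04 m)) or ((horizontal distance between pot_b and pot_base below 0.005 m and z of pot_b in the frame of pot_base between 0.02 and 0.027 m and angle between the z axis of pot_b and the z axis of pot_base, either way round below 0.09 rad) and (contact force between the fingers and pot_a above 1 N and horizontal distance between pot_a and pot_b below 0.01 m and z of pot_a in the frame of pot_b between 0.015 and 0.04 m)))), for 0.05 s.
At the end, for the whole second after the job is handed in: The three small pots form one upright nested stack: each upper pot 20 to 27 mm above the one below (24 mm is home), axes within 5 mm and 0.09 rad of each other, the lowest pot flat on the saucer's floor within 25 mm of its centre and upright within 0.1 rad, all at rest ((((horizontal distance between pot_a and pot_base below 0.005 m and z of pot_a in the frame of pot_base between 0.02 and 0.027 m and angle between the z axis of pot_a and the z axis of pot_base, either way round below 0.09 rad) and (horizontal distance between pot_b and pot_a below 0.005 m and z of pot_b in the frame of pot_a between 0.02 and 0.027 m and angle between the z axis of pot_b and the z axis of pot_a, either way round below 0.09 rad)) or ((horizontal distance between pot_b and pot_base below 0.005 m and z of pot_b in the frame of pot_base between 0.02 and 0.027 m and angle between the z axis of pot_b and the z axis of pot_base, either way round below 0.09 rad) and (horizontal distance between pot_a and pot_b below 0.005 m and z of pot_a in the frame of pot_b between 0.02 and 0.027 m and angle between the z axis of pot_a and the z axis of pot_b, either way round below 0.09 rad))) and horizontal distance between pot_base and saucer below 0.025 m and z of pot_base in the frame of saucer between 0.003 and 0.01 m and angle between pot_base's own z axis and vertical below 0.1 rad and linear speed of each of pot_base, pot_a, pot_b below 0.02 m/s); the robot touches nothing.
It fails at once if the glass cloche is shifted by more than 30 mm or tipped over (distance of cloche from where it was at the start of the episode above 0.03 m or angle between cloche's own z axis and vertical above 0.4 rad).
It fails at once if the larger pot is shifted by more than 30 mm or tipped over (distance of big_pot from where it was at the start of the episode above 0.03 m or angle between big_pot's own z axis and vertical above 0.4 rad).
It fails at once if the saucer is shifted by more than 40 mm (distance of saucer from where it was at the start of the episode above 0.04 m).
It fails at once if the pot on the saucer is taken off its place (moved more than 40 mm) or tipped over (distance of pot_base from where it was at the start of the episode above 0.04 m or angle between pot_base's own z axis and vertical above 0.6 rad).
It also fails if it takes over 61 s, if anything falls off the work surface, if the arm or the gripper's body presses on something with over 40 N, if the wrist force passes 120 N, or if a joint passes its speed limit or range.

## Robot

A 7-joint arm with a two-finger parallel gripper is mounted at the origin on the work surface. World frame = base frame: x ahead of the robot, y to its left, z up, the work surface at z = 0. Lengths are in m, angles in rad, forces in N, time in s.
With the tool pointing down it reaches from about 0.425 to 0.925 m from the base axis. Payload 6.8 kg.
Tool frame: the origin (TCP) lies midway between the tips of the shut fingers; the grasp point (between the pads) lies 19 mm behind it (r.grip_depth is the distance from the TCP to the grasp point, in m); z points along the fingers, y is the line along which they close (so a half turn about z gives the same grasp; the last joint's range is limited). The gripper opens to 85 mm and grips with 20 to 120 N. Pads are 22 mm wide; open, the fingers measure 114 mm over their backs; the gripper's body (76 mm by 85 mm) begins 54 mm behind the grasp point. The pads swing forward as they close: fully open they stand 13 mm farther back than shut.
Start: joints at [1.145, 0.477, 0.022, 1.555, -0.011, 1.109, -0.083], TCP at [0.211, -0.641, 0.231] pointing down, gripper open.
Joint ranges: [-2.96, 2.96], [-0.34, 2.1], [-1.41, 1.46], [0.24, 2.44], [-1.37, 4.51], [0.17, 1.92], [-2.96, 2.96]. Speed limits (rad/s): [2.39, 2.39, 3.14, 3.14, 3.14, 3.14, 3.14].

## Interface

Orientations are given as a rotation vector (axis times angle).
In Python, from bench import telemetry, grab_frame, calibration, order, silhouettes, r gives the robot as it stands.
- The arm moves only by the tool apply_moves, never from a script. Its argument "moves" is a list of rows, each a list of 7 numbers: the turn, a rotation vector about the tool's x, y, z scaled (see below), then the shift along the tool's x, y, z scaled (see below), then the opening, from -1 (shut) to 1 (fully open). A call has exactly 8 rows; each row shifts and turns the commanded pose from where the row before left it, along the tool's axes as they then stand; what a row does not reach is not made up. The controller multiplies each number of a shift by 1000 mm and each number of a turn by 6 degrees. A row lasts 1/12 s, in which the tool goes at most 41.7 mm and 7.16 degrees, less where a joint would pass 70% of its speed; a pose out of reach is approached as far as the arm can. A call with a number of a shift or a turn outside -1 to 1 is refused whole. A call with a gripper value outside its range is refused whole. The fingers move at their own pace and stop on an object; "grip_force" is the grip in N (left out, the last holds). Time passes only in rows, so rows that do not move let the fingers close, or fill a call up. It gives the time, the measured TCP pose, the force, the opening and the grip force at its end, in the units of the state.
- telemetry.get_obs(): the state, without advancing time (a new reading comes with each control period).
- grab_frame(name): name is "side" or "top" or "wrist"; returns the picture (384x512x3 uint8, blue, green, red); there is no depth.
- calibration(name): a dict with "fx", "fy", "cx", "cy" (pixels), "k1" (the pictures are not rectified: a ray, as slopes to the right and down, at radius r is drawn at 1 + k1 r^2 times it, then the intrinsics apply), "world_from_camera" (4x4, takes a point from camera to world coordinates); the wrist camera has in their place "mount" (4x4, takes a point from camera to tool coordinates, whose origin is the TCP and whose axes are the flange's). Camera axes: x right, y down, z forward; pixel columns grow to the right and rows downward; lengths in m; the calibration is good to about 2 mm. A picture is of the moment at which its call begins: read the wrist's pose just before it. calibration takes no time and is no camera call.
- order.hand_in(): hands the job in; it is judged then, once.
Trained networks look in the newest picture that a camera, given by its name, has taken for a name from the list of things; names that differ only in an ending like _2 or _b are one class to them, and where a whole thing is asked for, a point or a joint stands for the part that bears it (a point fixed in the world has none). Each returns a list of dicts, best first, with "p" (0 to 1); they miss things now and then, are a little off and sometimes report something else, mostly with a low value. They report only what shows in the picture. A call takes as long as a camera call.
- silhouettes(thing, camera): "mask" (384x512 bool, what is visible of it) and "extent" ([centre column, centre row, width, height] in pixels, round what is visible of it).
The state is a dict: "clock": time; "joints": joint angles; "qvel": joint speeds; "tau": joint torques, N m; "tcp_pos": TCP position; "orientation": TCP orientation; "contact_force": force on the tool from outside, world axes, zero at the start; "moment": the same for the moment, N m; "grip_width": finger opening in m; "gripper_force": force on a finger pad.
Only numpy, scipy, OpenCV 4.12 (cv2) and the standard library are available. Lean on these libraries where they do the work, as an engineer would, in place of code of your own. Each camera call takes 0.05 s, during which the arm holds its last target. There are 200 camera calls.

## Working session

There is one attempt and no reset: what is moved stays moved. The work goes in short steps, Python scripts to look and compute and a tool call to move; the robot and the scene stay as the last step left them, time stands still between calls to the robot, and variables do not carry over. Pictures are saved under pics/ and viewed, at most 10 in all, crops included, and the job is handed in when it is done.

Besides the shell and the picture viewer there is one more tool, called after "Call:" by a JSON object that holds its "method" and its "body", one argument or row to a line. apply_moves: Moves the arm, as the interface text tells. Its arguments: {"type":"object","properties":{"moves":{"type":"array"},"grip_force":{"type":"number"}},"required":["moves"]}

```bash
mkdir -p pics; ls
cat > h.py <<'E'
import numpy as np, cv2
from bench import telemetry, grab_frame, calibration, order, silhouettes, r
from scipy.spatial.transform import Rotation as R
E
python3 - <<'E'
from h import *
o=telemetry.get_obs(); print(o)
ims=[]
for n in("side","top"):
    c=calibration(n); print(n,c)
    im=grab_frame(n); cv2.imwrite(f'pics/{n}0.png',im)
    for t in("pot_base","pot_a","saucer","cloche","big_pot"):
        print(t,[(round(float(d['p']),2),np.round(d['extent'],1)) for d in silhouettes(t,n)])
print(calibration("wrist"))
E
```

```text
pics
{'clock': 0.0, 'joints': array([ 1.14488534,  0.4778557 ,  0.02230588,  1.5564497 , -0.0115057 ,
        1.109284  , -0.08309725]), 'qvel': array([ 5.46643838e-04,  1.91178995e-04, -2.31903719e-04,  1.97853216e-05,
       -2.13719944e-04, -1.93498126e-03, -1.42066204e-03]), 'tau': array([-8.60851674e-05, -5.96448183e+01,  1.60806946e+00, -2.81192994e+01,
        1.25661868e-02,  9.41758510e-03,  1.76048854e-05]), 'tcp_pos': array([ 0.21075213, -0.64063323,  0.23028851]), 'orientation': array([-3.10019914e+00, -4.96910055e-01,  6.49736889e-04]), 'contact_force': array([0.30922052, 0.13104863, 0.49200679]), 'moment': array([ 0.02734676,  0.033736  , -0.00447962]), 'gripper_force': 0.0, 'grip_width': 0.08570362215620071}
side {'fx': 390.4223155767281, 'fy': 390.4223155767281, 'cx': 253.67102192653311, 'cy': 190.80646564695306, 'k1': -0.047211885082204204, 'world_from_camera': array([[-0.99564588, -0.065573  ,  0.06625296,  0.52010667],
       [-0.09314958,  0.72676696, -0.68053871,  0.50654785],
       [-0.0035255 , -0.68374701, -0.72971063,  0.65495173],
       [ 0.        ,  0.  
[... 932 characters left out ...]
5.8,  35.7]))]
saucer [(0.97, array([338.8, 139.5,  46.4,  49.6]))]
cloche [(0.6, array([129.1, 214.3,  50.2,  43.3])), (0.4, array([199.1, 137.8,  35.9,  39.9]))]
big_pot [(0.94, array([254.8, 214.2,  49.1,  49.7]))]
{'fx': 334.16655611137344, 'fy': 334.16655611137344, 'cx': 257.25094933274477, 'cy': 188.6817578333265, 'k1': 0.004427004693622984, 'mount': array([[ 2.57042871e-04, -9.49987480e-01, -3.12287883e-01,
         8.13326425e-02],
       [ 9.99999959e-01,  2.03979068e-04,  2.02586469e-04,
        -3.32149535e-04],
       [-1.28754417e-04, -3.12287923e-01,  9.49987493e-01,
        -1.42757531e-01],
       [ 0.00000000e+00,  0.00000000e+00,  0.00000000e+00,
         1.00000000e+00]])}
```

Run:
```python
import cv2,numpy as np
a=cv2.imread('pics/side0.png')[90:390,90:410];b=cv2.imread('pics/top0.png')[60:360,80:460]
cv2.imwrite('pics/both0.png',np.hstack([a,b]))
```

```text
Traceback (most recent call last):
ValueError: all the input array dimensions except for the concatenation axis must match exactly, but along dimension 0, the array at index 0 has size 294 and the array at index 1 has size 300
```

Run:
```python
import cv2,numpy as np
a=cv2.imread('pics/side0.png')[84:384,90:410];b=cv2.imread('pics/top0.png')[60:360,80:460]
cv2.imwrite('pics/both0.png',np.hstack([a,b]))
```

```text
(no output)
```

View pics/both0.png

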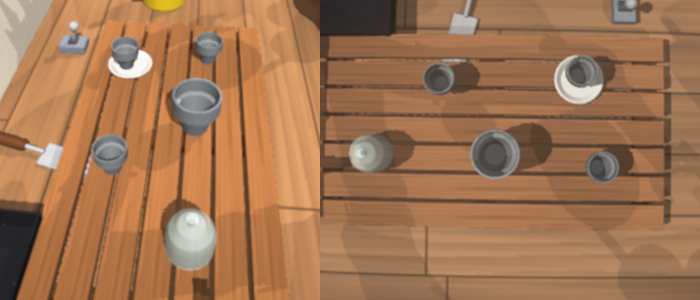

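The side crop (left) and top crop (right) show the base pot on the saucer at top-camera pixel (342,130). The loose pots are at (199,137) and (363,226), the big pot is at (255,214) and the cloche at (130,213). The networks agree with this.

```bash
cat >> h.py <<'E'
PROF=[(17,0),(26,38),(31.5,38),(31.5,62)]
def proj(P,name,T=None):
    c=calibration(name); W=c['world_from_camera'] if T is None else T@c['mount']
    q=(P-W[:3,3])@W[:3,:3]; s=q[:,:2]/q[:,2:]; s=s*(1+c['k1']*(s**2).sum(1,keepdims=True))
    return s*[c['fx'],c['fy']]+[c['cx'],c['cy']]
def tcpT(o):
    T=np.eye(4);T[:3,:3]=R.from_rotvec(o['orientation']).as_matrix();T[:3,3]=o['tcp_pos'];return T
def model(x,y,z,name,T=None,prof=PROF):
    t=np.linspace(0,2*np.pi,60)
    P=np.vstack([np.c_[x+a/1e3*np.cos(t),y+a/1e3*np.sin(t),0*t+z+h/1e3] for a,h in prof])
    p=proj(P,name,T); lo,hi=p.min(0),p.max(0); return np.r_[lo,hi]
def ext(d):
    e=d['extent'];return np.array([e[0]-e[2]/2,e[1]-e[3]/2,e[0]+e[2]/2,e[1]+e[3]/2])
from scipy.optimize import least_squares
def fit(obs,z,x0,prof=PROF):
    f=lambda v:np.concatenate([(model(*v,z,n,T,prof)-e)*w for n,T,e,w in obs])
    s=least_squares(f,x0); return s.x,f(s.x)
E
python3 - <<'E'
from h import *
D={}
for n in("side","top"):
    grab_frame(n); D[n]={t:silhouettes(t,n) for t in("pot_base","pot_a","saucer","big_pot")}
    for t in ("pot_base","pot_a"): print(n,t,[np.round(d['extent'],1) for d in D[n][t]])
one=np.ones(4); w=np.array([1,1,1,0])
g=lambda n,t,c:ext(min(D[n][t],key=lambda d:np.hypot(*(np.array(d['extent'][:2])-c))))
for nm,t,z,cs,ct,W in (("base","pot_base",.046,(214,136),(342,130),w),("L","pot_a",.04,(199,238),(199,137),one),("R","pot_a",.04,(301,131),(363,226),one)):
    pass
for nm,t,z,ct,cs in (("base","pot_base",.046,(342,130),(214,136)),("L","pot_a",.04,(199,137),(199,238)),("R","pot_a",.04,(363,226),(301,131))):
    for k,obs in (("top",[("top",None,g("top",t,ct),one)]),("side",[("side",None,g("side",t,cs),w if nm=="base" else one)])):
        v,res=fit(obs,z,[.55,-.1]); print(nm,k,v.round(4),res.round(1))
v,res=fit([("top",None,g("top","saucer",(339,140)),one)],.04,[.6,-.2],[(52,14)]);print("saucer",v,res.round(1))
o=telemetry.get_obs();print(tcpT(o).round(4))
E
```

```text
side pot_base [array([212.5, 135.8,  30.2,  28.6])]
side pot_a [array([301.8, 134.3,  27.4,  30.3]), array([196.2, 238.2,  38.3,  42.3])]
top pot_base [array([339.9, 130.4,  33.2,  31.6])]
top pot_a [array([198.4, 135.5,  36.1,  32.8]), array([362.6, 226.8,  34.9,  31.4]), array([340.9, 129.6,  33.2,  29.6])]
base top [ 0.6795 -0.1869] [-0.  -0.8  0.   0.8]
base side [ 0.6803 -0.182 ] [ 0.8  0.1 -0.8  0. ]
L top [0.6657 0.0977] [ 1.8 -0.  -1.8  0. ]
L side [0.6635 0.0982] [ 0.8  0.5 -0.8 -0.4]
R top [ 0.487 -0.235] [ 0.6 -0.2 -0.6  0.2]
R side [ 0.4784 -0.2239] [-0.3 -1.6  0.3  1.5]
saucer [ 0.6715154  -0.19439513] [-2.9 -0.2  2.9  0.2]
[[ 0.9499  0.3125  0.      0.2109]
 [ 0.3125 -0.9499 -0.     -0.6412]
 [ 0.      0.     -1.      0.2313]
 [ 0.      0.      0.      1.    ]]
```

Call:
{"method": "apply_moves", "body": {
  "moves": [
    [0, 0, 0, 0.031, -0.0243, 0, 1],
    [0, 0, 0, 0.031, -0.0243, 0, 1],
    [0, 0, 0, 0.031, -0.0243, 0, 1],
    [0, 0, 0, 0.031, -0.0243, 0, 1],
    [0, 0, 0, 0.031, -0.0243, 0, 1],
    [0, 0, 0, 0.031, -0.0243, 0, 1],
    [0, 0, 0, 0.031, -0.0243, 0, 1],
    [0, 0, 0, 0.031, -0.0243, 0, 1]
  ],
  "grip_force": 30
}}

```text
clock: 1.77
tcp_pos: [0.3865, -0.3774, 0.2316]
orientation: [3.101, 0.497, 0.001]
contact_force: [1.2, 0.0, 0.2]
grip_width: 0.0856
gripper_force: 0.0
```

Call:
{"method": "apply_moves", "body": {
  "moves": [
    [0, 0, 0, 0.031, -0.0243, 0, 1],
    [0, 0, 0, 0.031, -0.0243, 0, 1],
    [0, 0, 0, 0.031, -0.0243, 0, 1],
    [0, 0, 0, 0.031, -0.0243, 0, 1],
    [0, 0, 0, 0.01, -0.008, 0, 1],
    [0, 0, 0, 0, 0, 0, 1],
    [0, 0, 0, 0, 0, 0, 1],
    [0, 0, 0, 0, 0, 0, 1]
  ]
}}

```text
clock: 2.43
tcp_pos: [0.4794, -0.2387, 0.2313]
orientation: [3.102, 0.494, -0.001]
contact_force: [-0.6, -0.3, -0.8]
grip_width: 0.0853
gripper_force: 0.0
```

```bash
cat >> h.py <<'E'
def wfit(t,z,x0,pic=None,pick=None,prof=None,tools=None):
    o=telemetry.get_obs();T=tcpT(o);im=grab_frame("wrist")
    S=[d for d in silhouettes(t,"wrist") if d['p']>.3]
    if pic: cv2.imwrite(pic,im)
    res=[]
    for d in S:
        v,r_=fit([("wrist",T,ext(d),np.ones(4))],z,x0,prof or PROF); 
        print(t,round(float(d['p']),2),np.round(d['extent'],1),v.round(4),r_.round(1)); res.append(v)
    return T,res
def togo(T,x,y,z):
    print("tool shift to go",((np.array([x,y,z])-T[:3,3])@T[:3,:3]).round(4))
E
python3 - <<'E'
from h import *
T,v=wfit("pot_a",.04,[.484,-.231],"pics/w1.png")
togo(T,*v[0],.077)
T,v=wfit("pot_a",.04,[.484,-.231])
print(T.round(4))
E
```

```text
pot_a 0.63 [254.4 168.1  75.5  73.1] [ 0.4852 -0.234 ] [ 0.4 -1.7 -0.4  1.8]
tool shift to go [ 0.0071 -0.0027  0.1543]
pot_a 0.95 [252.1 166.7  72.2  75.2] [ 0.4856 -0.2322] [-1.3 -0.6  1.3  0.8]
[[ 9.509e-01  3.095e-01 -4.000e-04  4.792e-01]
 [ 3.095e-01 -9.509e-01 -6.000e-04 -2.390e-01]
 [-6.000e-04  4.000e-04 -1.000e+00  2.313e-01]
 [ 0.000e+00  0.000e+00  0.000e+00  1.000e+00]]
```

View pics/w1.png

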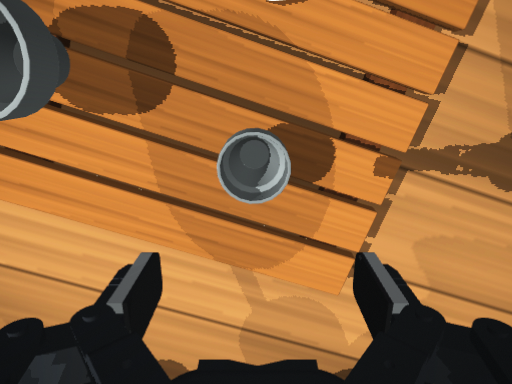

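The wrist view shows the pot centred at (254,167), and its fit matches the top view within 2 mm.

Call:
{"method": "apply_moves", "body": {
  "moves": [
    [0, 0, 0, 0.0078, -0.0035, 0.03, 1],
    [0, 0, 0, 0, 0, 0.035, 1],
    [0, 0, 0, 0, 0, 0.03, 1],
    [0, 0, 0, 0, 0, 0.025, 1],
    [0, 0, 0, 0, 0, 0.018, 1],
    [0, 0, 0, 0, 0, 0.014, 1],
    [0, 0, 0, 0, 0, 0, 1],
    [0, 0, 0, 0, 0, 0, 1]
  ]
}}

```text
clock: 3.3
tcp_pos: [0.4859, -0.232, 0.079]
orientation: [-3.102, -0.495, 0.002]
contact_force: [-0.3, 0.8, 0.4]
grip_width: 0.0853
gripper_force: 0.0
```

Call:
{"method": "apply_moves", "body": {
  "moves": [
    [0, 0, 0, 0, 0, 0, 0],
    [0, 0, 0, 0, 0, 0, -1],
    [0, 0, 0, 0, 0, 0, -1],
    [0, 0, 0, 0, 0, 0, -1],
    [0, 0, 0, 0, 0, 0, -1],
    [0, 0, 0, 0, 0, 0, -1],
    [0, 0, 0, 0, 0, 0, -1],
    [0, 0, 0, 0, 0, 0, -1]
  ]
}}

```text
clock: 3.97
tcp_pos: [0.4876, -0.232, 0.081]
orientation: [3.1, 0.496, 0.004]
contact_force: [-0.4, 0.9, 5.8]
grip_width: 0.0627
gripper_force: 32.0
```

Call:
{"method": "apply_moves", "body": {
  "moves": [
    [0, 0, 0, 0, 0, -0.015, -1],
    [0, 0, 0, 0, 0, -0.025, -1],
    [0, 0, 0, 0, 0, -0.035, -1],
    [0, 0, 0, 0, 0, -0.035, -1],
    [0, 0, 0, 0, 0, -0.035, -1],
    [0, 0, 0, 0, 0, -0.025, -1],
    [0, 0, 0, 0, 0, 0, -1],
    [0, 0, 0, 0, 0, 0, -1]
  ]
}}

```text
clock: 4.63
tcp_pos: [0.4874, -0.2319, 0.2515]
orientation: [3.1, 0.496, 0.006]
contact_force: [0.1, 0.5, -0.8]
grip_width: 0.0624
gripper_force: 33.2
```

Run:
```python
from h import *
o=telemetry.get_obs();T=tcpT(o)
x,y,z=o['tcp_pos'];print(o['tcp_pos'],o['grip_width'],o['gripper_force'],T[:3,:3].round(3))
T,v=wfit("pot_a",z-.041,[x,y],"pics/w2.png")
for q in v: print("in tool",((np.r_[q,z-.041]-T[:3,3])@T[:3,:3]).round(4))
```

```text
[ 0.4873987  -0.23188597  0.25148946] 0.06236471099746874 33.24009450618178 [[ 0.95   0.312  0.004]
 [ 0.312 -0.95  -0.002]
 [ 0.003  0.003 -1.   ]]
pot_a 0.96 [256.4 268.4 151.3 147.1] [ 0.4866 -0.2314] [ 0.9 -1.1 -0.9  1.1]
in tool [-0.0007 -0.0008  0.041 ]
```

View pics/w2.png

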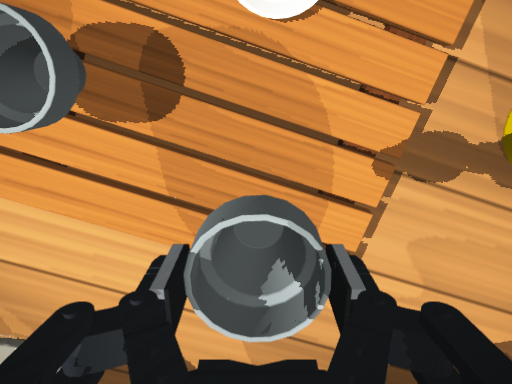

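The pot is held squarely in the grip, with its rim centred near (258,277). Next I'll move so the base pot is in view of the wrist camera.

Call:
{"method": "apply_moves", "body": {
  "moves": [
    [0, 0, 0, 0.025, 0.004, 0, -1],
    [0, 0, 0, 0.03, 0.004, 0, -1],
    [0, 0, 0, 0.03, 0.004, 0, -1],
    [0, 0, 0, 0.023, 0.003, 0, -1],
    [0, 0, 0, 0, 0, 0, -1],
    [0, 0, 0, 0, 0, 0, -1],
    [0, 0, 0, 0, 0, 0, -1],
    [0, 0, 0, 0, 0, 0, -1]
  ]
}}

```text
clock: 5.4
tcp_pos: [0.5923, -0.2126, 0.2484]
orientation: [-3.102, -0.495, 0.003]
contact_force: [0.1, -0.1, 0.2]
grip_width: 0.0622
gripper_force: 33.2
```

Run:
```python
from h import *
for i in range(2): T,v=wfit("pot_base",.046,[.68,-.185],f"pics/w3{i}.png",prof=PROF[2:])
wfit("saucer",.04,[.68,-.185],prof=[(52,14)])
print(T.round(4))
for q in v: togo(T,*q,.15)
```

```text
pot_base 0.97 [261.3  67.2  79.4  87.1] [ 0.6775 -0.1877] [ 0.2  1.4 -0.2 -1.6]
pot_base 0.78 [262.3  68.5  76.2  82.9] [ 0.6772 -0.1889] [-1.3 -0.3  1.3  0.5]
[[ 9.503e-01  3.113e-01 -8.000e-04  5.927e-01]
 [ 3.113e-01 -9.503e-01 -3.000e-04 -2.127e-01]
 [-9.000e-04  0.000e+00 -1.000e+00  2.491e-01]
 [ 0.000e+00  0.000e+00  0.000e+00  1.000e+00]]
tool shift to go [0.0878 0.0037 0.099 ]
```

View pics/w31.png

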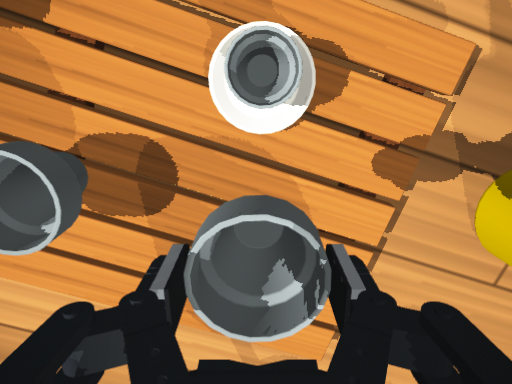

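The base pot's rim is centred at about (263,66). The fit gives about (0.678, -0.188), which agrees with the top view.

Call:
{"method": "apply_moves", "body": {
  "moves": [
    [0, 0, 0, 0.025, 0.001, 0, -1],
    [0, 0, 0, 0.032, 0.001, 0, -1],
    [0, 0, 0, 0.032, 0.001, 0, -1],
    [0, 0, 0, 0, 0, 0.03, -1],
    [0, 0, 0, 0, 0, 0.03, -1],
    [0, 0, 0, 0, 0, 0.02, -1],
    [0, 0, 0, 0, 0, 0, -1],
    [0, 0, 0, 0, 0, 0, -1]
  ]
}}

```text
clock: 6.37
tcp_pos: [0.6785, -0.187, 0.1685]
orientation: [-3.101, -0.497, 0.003]
contact_force: [-0.2, 0.1, -0.9]
grip_width: 0.0619
gripper_force: 33.2
```

Run:
```python
from h import *
o=telemetry.get_obs();T=tcpT(o);print(T.round(4),o['contact_force'])
a=grab_frame("side");b=grab_frame("top")
a=cv2.resize(a[80:180,150:280],None,fx=3,fy=3,interpolation=cv2.INTER_CUBIC);b=cv2.resize(b[80:180,290:420],None,fx=3,fy=3,interpolation=cv2.INTER_CUBIC)
cv2.imwrite("pics/c4.png",np.hstack([a,b]))
```

```text
[[ 9.500e-01  3.123e-01 -2.300e-03  6.785e-01]
 [ 3.123e-01 -9.500e-01  5.000e-04 -1.870e-01]
 [-2.000e-03 -1.200e-03 -1.000e+00  1.685e-01]
 [ 0.000e+00  0.000e+00  0.000e+00  1.000e+00]] [-0.19159095  0.12247027 -0.90328736]
```

View pics/c4.png

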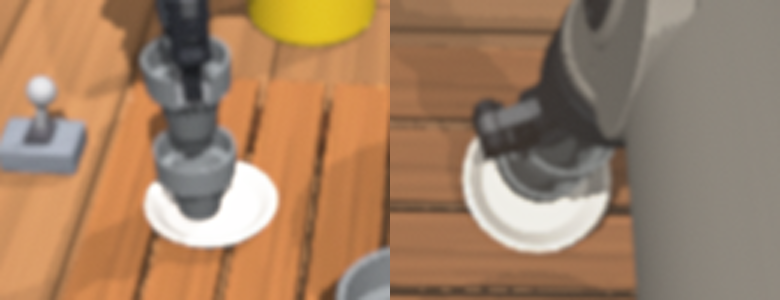

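Run:
```python
from h import *
p=proj(np.array([[.6785,-.187,.1895],[.6775,-.1875,.108],[.6775,-.1875,.046]]),"side");print(p.round(1),((p-[150,80])*3).round(0))
```

```text
[[210.4  97.9]
 [213.8 128.6]
 [215.8 149.4]] [[181.  54.]
 [192. 146.]
 [198. 208.]]
```

Call:
{"method": "apply_moves", "body": {
  "moves": [
    [0, 0, 0, 0, 0, 0.01, -1],
    [0, 0, 0, 0, 0, 0.01, -1],
    [0, 0, 0, 0, 0, 0.01, -1],
    [0, 0, 0, 0, 0, 0.005, -1],
    [0, 0, 0, 0, 0, 0, -1],
    [0, 0, 0, 0, 0, 0, -1],
    [0, 0, 0, 0, 0, 0, -1],
    [0, 0, 0, 0, 0, 0, -1]
  ]
}}

```text
clock: 7.13
tcp_pos: [0.6797, -0.1871, 0.1348]
orientation: [3.102, 0.497, 0.001]
contact_force: [0.3, 0.2, -0.4]
grip_width: 0.0622
gripper_force: 33.2
```

Call:
{"method": "apply_moves", "body": {
  "moves": [
    [0, 0, 0, -0.001, 0, 0.006, -1],
    [0, 0, 0, 0, 0, 0.005, -1],
    [0, 0, 0, 0, 0, 0.004, -1],
    [0, 0, 0, 0, 0, 0.003, -1],
    [0, 0, 0, 0, 0, 0.002, -1],
    [0, 0, 0, 0, 0, 0, -1],
    [0, 0, 0, 0, 0, 0, -1],
    [0, 0, 0, 0, 0, 0, -1]
  ]
}}

```text
clock: 7.8
tcp_pos: [0.6785, -0.1874, 0.1145]
orientation: [3.102, 0.497, 0.001]
contact_force: [-0.1, 0.3, -0.0]
grip_width: 0.0624
gripper_force: 33.2
```

Call:
{"method": "apply_moves", "body": {
  "moves": [
    [0, 0, 0, 0, 0, 0.001, -1],
    [0, 0, 0, 0, 0, 0.001, -1],
    [0, 0, 0, 0, 0, 0.001, -1],
    [0, 0, 0, 0, 0, 0.001, -1],
    [0, 0, 0, 0, 0, 0, -1],
    [0, 0, 0, 0, 0, 0, -1],
    [0, 0, 0, 0, 0, 0, -1],
    [0, 0, 0, 0, 0, 0, -1]
  ]
}}

```text
clock: 8.47
tcp_pos: [0.6787, -0.187, 0.1111]
orientation: [-3.102, -0.497, -0.001]
contact_force: [-1.2, 1.6, 5.4]
grip_width: 0.0623
gripper_force: 33.7
```

Contact came at 0.111, which is the expected home height. Releasing now.

Call:
{"method": "apply_moves", "body": {
  "moves": [
    [0, 0, 0, 0, 0, 0, 0.6],
    [0, 0, 0, 0, 0, 0, 0.7],
    [0, 0, 0, 0, 0, 0, 1],
    [0, 0, 0, 0, 0, 0, 1],
    [0, 0, 0, 0, 0, 0, 1],
    [0, 0, 0, 0, 0, 0, 1],
    [0, 0, 0, 0, 0, 0, 1],
    [0, 0, 0, 0, 0, 0, 1]
  ]
}}

```text
clock: 9.13
tcp_pos: [0.6783, -0.1874, 0.1103]
orientation: [3.102, 0.497, -0.0]
contact_force: [0.4, -0.0, -0.4]
grip_width: 0.0851
gripper_force: 0.0
```

Call:
{"method": "apply_moves", "body": {
  "moves": [
    [0, 0, 0, 0, 0, -0.01, 1],
    [0, 0, 0, 0, 0, -0.02, 1],
    [0, 0, 0, 0, 0, -0.03, 1],
    [0, 0, 0, 0, 0, -0.035, 1],
    [0, 0, 0, 0, 0, -0.035, 1],
    [0, 0, 0, 0, 0, -0.01, 1],
    [0, 0, 0, 0, 0, 0, 1],
    [0, 0, 0, 0, 0, 0, 1]
  ]
}}

```text
clock: 9.8
tcp_pos: [0.6786, -0.1874, 0.2514]
orientation: [3.101, 0.497, 0.003]
contact_force: [0.2, 0.0, -0.3]
grip_width: 0.0854
gripper_force: 0.0
```

Run:
```python
from h import *
T,v=wfit("pot_a",.070,[.68,-.185],"pics/w5.png",prof=PROF[2:])
print(T.round(4))
# second pot: hover target
print(((np.array([.6645,.098,.25])-T[:3,3])@T[:3,:3]).round(4))
a=grab_frame("side");a=cv2.resize(a[80:190,150:280],None,fx=3,fy=3,interpolation=cv2.INTER_CUBIC)
w=cv2.imread("pics/w5.png")[:330,60:440]
cv2.imwrite("pics/c5.png",np.hstack([a,w]))
```

```text
pot_a 0.78 [257.8 182.   75.8  74.8] [ 0.6763 -0.1885] [-0.3 -1.7  0.3  1.9]
[[ 9.499e-01  3.124e-01  1.800e-03  6.786e-01]
 [ 3.124e-01 -9.499e-01 -5.000e-04 -1.874e-01]
 [ 1.500e-03  1.000e-03 -1.000e+00  2.514e-01]
 [ 0.000e+00  0.000e+00  0.000e+00  1.000e+00]]
[ 0.0758 -0.2755  0.0013]
```

View pics/c5.png

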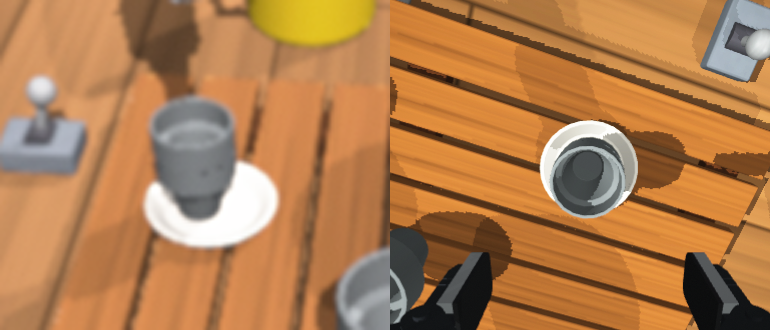

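The side view shows the collars stacked upright on the saucer. The wrist view shows the nested rim at about (258,182) in full-frame pixels. Now to the second pot.

Call:
{"method": "apply_moves", "body": {
  "moves": [
    [0, 0, 0, 0.0095, -0.0345, 0, 1],
    [0, 0, 0, 0.0095, -0.0345, 0, 1],
    [0, 0, 0, 0.0095, -0.0345, 0, 1],
    [0, 0, 0, 0.0095, -0.0345, 0, 1],
    [0, 0, 0, 0.0095, -0.0345, 0, 1],
    [0, 0, 0, 0.0095, -0.0345, 0, 1],
    [0, 0, 0, 0.0095, -0.0345, 0, 1],
    [0, 0, 0, 0.0095, -0.0345, 0, 1]
  ]
}}

```text
clock: 10.62
tcp_pos: [0.6632, 0.1001, 0.2487]
orientation: [3.102, 0.497, -0.004]
contact_force: [1.1, 0.1, -0.0]
grip_width: 0.0852
gripper_force: 0.0
```

Call:
{"method": "apply_moves", "body": {
  "moves": [
    [0, 0, 0, 0, 0, 0.01, 1],
    [0, 0, 0, 0, 0, 0.01, 1],
    [0, 0, 0, 0, 0, 0, 1],
    [0, 0, 0, 0, 0, 0, 1],
    [0, 0, 0, 0, 0, 0, 1],
    [0, 0, 0, 0, 0, 0, 1],
    [0, 0, 0, 0, 0, 0, 1],
    [0, 0, 0, 0, 0, 0, 1]
  ]
}}

```text
clock: 11.28
tcp_pos: [0.6646, 0.098, 0.2308]
orientation: [3.102, 0.496, 0.001]
contact_force: [0.3, 0.3, 0.2]
grip_width: 0.0852
gripper_force: 0.0
```

Run:
```python
from h import *
for i in range(3):
    T,v=wfit("pot_a",.04,[.6645,.098],f"pics/w6{i}.png",prof=PROF[2:])
    for q in v: togo(T,*q,.078)
print(T.round(4))
```

```text
pot_a 0.76 [255.3 180.4  77.2  75.5] [0.6604 0.0986] [ 1.6 -0.3 -1.6  0.1]
tool shift to go [-0.0039 -0.0019  0.1528]
pot_a 0.81 [259.1 179.8  80.5  75.6] [0.6618 0.0961] [ 3.2 -0.3 -3.2  0.1]
tool shift to go [-0.0033  0.0013  0.1526]
pot_a 0.55 [258.9 181.3  78.8  76.2] [0.6603 0.096 ] [ 2.4  0.  -2.4 -0.2]
tool shift to go [-0.0046  0.0011  0.1525]
[[ 9.500e-01  3.124e-01  3.000e-04  6.643e-01]
 [ 3.124e-01 -9.500e-01  1.000e-04  9.850e-02]
 [ 3.000e-04  0.000e+00 -1.000e+00  2.305e-01]
 [ 0.000e+00  0.000e+00  0.000e+00  1.000e+00]]
```

View pics/w60.png

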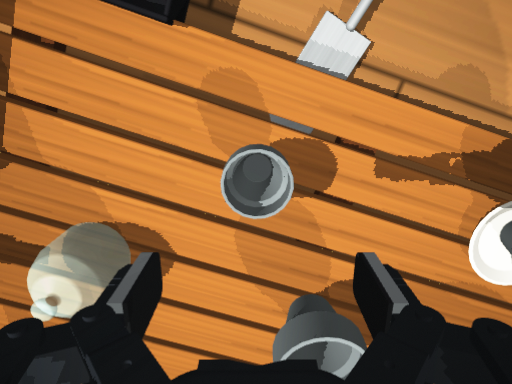

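The pot's rim is centred at (257,183) and the way down is clear.

Call:
{"method": "apply_moves", "body": {
  "moves": [
    [0, 0, 0, -0.0035, 0, 0.03, 1],
    [0, 0, 0, 0, 0, 0.035, 1],
    [0, 0, 0, 0, 0, 0.03, 1],
    [0, 0, 0, 0, 0, 0.025, 1],
    [0, 0, 0, 0, 0, 0.018, 1],
    [0, 0, 0, 0, 0, 0.013, 1],
    [0, 0, 0, 0, 0, 0, 1],
    [0, 0, 0, 0, 0, 0, 1]
  ]
}}

```text
clock: 12.25
tcp_pos: [0.661, 0.0976, 0.0793]
orientation: [-3.102, -0.497, 0.001]
contact_force: [-0.5, -1.1, 0.3]
grip_width: 0.0855
gripper_force: 0.0
```

Call:
{"method": "apply_moves", "body": {
  "moves": [
    [0, 0, 0, 0, 0, 0, 0],
    [0, 0, 0, 0, 0, 0, -1],
    [0, 0, 0, 0, 0, 0, -1],
    [0, 0, 0, 0, 0, 0, -1],
    [0, 0, 0, 0, 0, 0, -1],
    [0, 0, 0, 0, 0, 0, -1],
    [0, 0, 0, 0, 0, 0, -1],
    [0, 0, 0, 0, 0, 0, -1]
  ]
}}

```text
clock: 12.92
tcp_pos: [0.6623, 0.0978, 0.0815]
orientation: [-3.102, -0.497, -0.005]
contact_force: [-1.8, -0.9, 5.4]
grip_width: 0.0622
gripper_force: 32.8
```

Call:
{"method": "apply_moves", "body": {
  "moves": [
    [0, 0, 0, 0, 0, -0.015, -1],
    [0, 0, 0, 0, 0, -0.025, -1],
    [0, 0, 0, 0, 0, -0.035, -1],
    [0, 0, 0, 0, 0, -0.035, -1],
    [0, 0, 0, 0, 0, -0.035, -1],
    [0, 0, 0, 0, 0, -0.035, -1],
    [0, 0, 0, 0, 0, 0, -1],
    [0, 0, 0, 0, 0, 0, -1]
  ]
}}

```text
clock: 13.58
tcp_pos: [0.6624, 0.0979, 0.2629]
orientation: [-3.102, -0.497, -0.01]
contact_force: [-0.3, -0.4, -2.2]
grip_width: 0.0622
gripper_force: 33.3
```

Run:
```python
from h import *
o=telemetry.get_obs();x,y,z=o['tcp_pos'];print(o['grip_width'],o['gripper_force'])
T,v=wfit("pot_a",z-.041,[x,y],"pics/w7.png")
for q in v: print("in tool",((np.r_[q,z-.041]-T[:3,3])@T[:3,:3]).round(4))
print(T.round(4)); togo(T,.678,-.1874,.19)
```

```text
0.0621857521886083 33.259207899682224
pot_a 0.97 [257.5 269.6 148.4 146.5] [0.6611 0.0977] [-0.4 -1.2  0.4  1.4]
pot_a 0.5 [506.6 249.3   9.3  32.6] [0.6976 0.0024] [-102.1  -48.1   69.3   69.9]
in tool [-0.0015 -0.0002  0.041 ]
in tool [0.0034 0.1017 0.0411]
[[ 9.500e-01  3.123e-01  6.300e-03  6.624e-01]
 [ 3.123e-01 -9.500e-01  1.100e-03  9.790e-02]
 [ 6.300e-03  9.000e-04 -1.000e+00  2.629e-01]
 [ 0.000e+00  0.000e+00  0.000e+00  1.000e+00]]
tool shift to go [-0.0747  0.2758  0.0727]
```

Call:
{"method": "apply_moves", "body": {
  "moves": [
    [0, 0, 0, -0.0093, 0.0345, 0, -1],
    [0, 0, 0, -0.0093, 0.0345, 0, -1],
    [0, 0, 0, -0.0093, 0.0345, 0, -1],
    [0, 0, 0, -0.0093, 0.0345, 0, -1],
    [0, 0, 0, -0.0093, 0.0345, 0, -1],
    [0, 0, 0, -0.0093, 0.0345, 0, -1],
    [0, 0, 0, -0.0093, 0.0345, 0, -1],
    [0, 0, 0, -0.0091, 0.034, 0, -1]
  ]
}}

```text
clock: 14.35
tcp_pos: [0.6753, -0.1892, 0.257]
orientation: [-3.101, -0.497, 0.005]
contact_force: [0.5, -0.9, -0.9]
grip_width: 0.0623
gripper_force: 33.3
```

Call:
{"method": "apply_moves", "body": {
  "moves": [
    [0, 0, 0, 0, 0, 0.02, -1],
    [0, 0, 0, 0, 0, 0.02, -1],
    [0, 0, 0, 0, 0, 0.02, -1],
    [0, 0, 0, 0, 0, 0.01, -1],
    [0, 0, 0, 0, 0, 0, -1],
    [0, 0, 0, 0, 0, 0, -1],
    [0, 0, 0, 0, 0, 0, -1],
    [0, 0, 0, 0, 0, 0, -1]
  ]
}}

```text
clock: 15.02
tcp_pos: [0.6774, -0.1874, 0.1908]
orientation: [3.101, 0.497, 0.003]
contact_force: [0.4, -0.3, -0.6]
grip_width: 0.0623
gripper_force: 33.3
```

Run:
```python
from h import *
o=telemetry.get_obs();T=tcpT(o);print(T.round(4)); togo(T,.6785,-.1874,.135)
a=grab_frame("side");cv2.imwrite("pics/c8.png",cv2.resize(a[60:180,150:280],None,fx=4,fy=4,interpolation=cv2.INTER_CUBIC))
p=proj(np.array([[*(T[:2,3]),T[2,3]+.021],[.678,-.1874,.132]]),"side");print(((p-[150,60])*4).round(0))
```

```text
[[ 9.499e-01  3.127e-01  2.300e-03  6.774e-01]
 [ 3.127e-01 -9.499e-01 -5.000e-04 -1.874e-01]
 [ 2.000e-03  1.200e-03 -1.000e+00  1.908e-01]
 [ 0.000e+00  0.000e+00  0.000e+00  1.000e+00]]
tool shift to go [0.0009 0.0003 0.0558]
[[240. 115.]
 [251. 240.]]
```

View pics/c8.png

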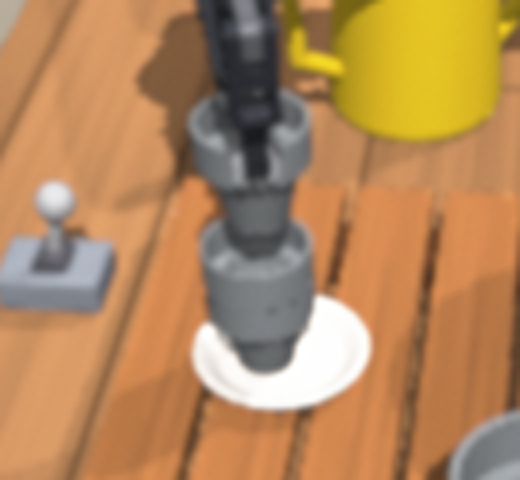

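The held pot sits over the stack: the side-view columns are 249 and 258, and the predicted offset matches. Lowering it.

Call:
{"method": "apply_moves", "body": {
  "moves": [
    [0, 0, 0, 0.001, 0, 0.01, -1],
    [0, 0, 0, 0, 0, 0.01, -1],
    [0, 0, 0, 0, 0, 0.01, -1],
    [0, 0, 0, 0, 0, 0.01, -1],
    [0, 0, 0, 0, 0, 0.006, -1],
    [0, 0, 0, 0, 0, 0.003, -1],
    [0, 0, 0, 0, 0, 0, -1],
    [0, 0, 0, 0, 0, 0, -1]
  ]
}}

```text
clock: 15.73
tcp_pos: [0.6776, -0.1871, 0.1402]
orientation: [-3.102, -0.497, 0.0]
contact_force: [0.3, -0.3, -0.5]
grip_width: 0.062
gripper_force: 33.3
```

Call:
{"method": "apply_moves", "body": {
  "moves": [
    [0, 0, 0, 0, 0, 0.002, -1],
    [0, 0, 0, 0, 0, 0.002, -1],
    [0, 0, 0, 0, 0, 0.001, -1],
    [0, 0, 0, 0, 0, 0.001, -1],
    [0, 0, 0, 0, 0, 0, -1],
    [0, 0, 0, 0, 0, 0, -1],
    [0, 0, 0, 0, 0, 0, -1],
    [0, 0, 0, 0, 0, 0, -1]
  ]
}}

```text
clock: 16.4
tcp_pos: [0.6781, -0.187, 0.1356]
orientation: [3.102, 0.497, 0.002]
contact_force: [-0.3, 0.9, 5.3]
grip_width: 0.0623
gripper_force: 33.7
```

Contact came at 0.1356, as expected for fully home. Release and back off.

Call:
{"method": "apply_moves", "body": {
  "moves": [
    [0, 0, 0, 0, 0, 0, 0.6],
    [0, 0, 0, 0, 0, 0, 0.7],
    [0, 0, 0, 0, 0, 0, 1],
    [0, 0, 0, 0, 0, 0, 1],
    [0, 0, 0, 0, 0, 0, 1],
    [0, 0, 0, 0, 0, 0, 1],
    [0, 0, 0, 0, 0, 0, 1],
    [0, 0, 0, 0, 0, 0, 1]
  ]
}}

```text
clock: 17.07
tcp_pos: [0.6775, -0.1871, 0.1343]
orientation: [-3.102, -0.497, 0.0]
contact_force: [0.2, -0.1, -0.6]
grip_width: 0.085
gripper_force: 0.0
```

Call:
{"method": "apply_moves", "body": {
  "moves": [
    [0, 0, 0, 0, 0, -0.01, 1],
    [0, 0, 0, 0, 0, -0.02, 1],
    [0, 0, 0, 0, 0, -0.03, 1],
    [0, 0, 0, 0, 0, -0.035, 1],
    [0, 0, 0, 0, 0, -0.035, 1],
    [0, 0, 0, 0, 0, -0.01, 1],
    [0, 0, 0, 0, 0, 0, 1],
    [0, 0, 0, 0, 0, 0, 1]
  ]
}}

```text
clock: 17.73
tcp_pos: [0.6777, -0.1871, 0.2754]
orientation: [3.101, 0.497, 0.003]
contact_force: [-0.4, 0.0, -0.8]
grip_width: 0.0853
gripper_force: 0.0
```

Run:
```python
from h import *
T,v=wfit("pot_a",.094,[.678,-.187],"pics/w9.png",prof=PROF[2:])
a=grab_frame("side");a=cv2.resize(a[80:190,150:280],None,fx=3,fy=3,interpolation=cv2.INTER_CUBIC)
w=cv2.imread("pics/w9.png")[:330,60:440]
cv2.imwrite("pics/c9.png",np.hstack([a,w]))
```

```text
pot_a 0.73 [256.8 147.4  57.4  22.6] [ 0.7027 -0.1784] [-10.8 -27.6  10.8  30.3]
pot_a 0.56 [258.6 178.2  77.3  77.5] [ 0.679  -0.1877] [ 0.3 -0.6 -0.3  0.6]
```

View pics/c9.png

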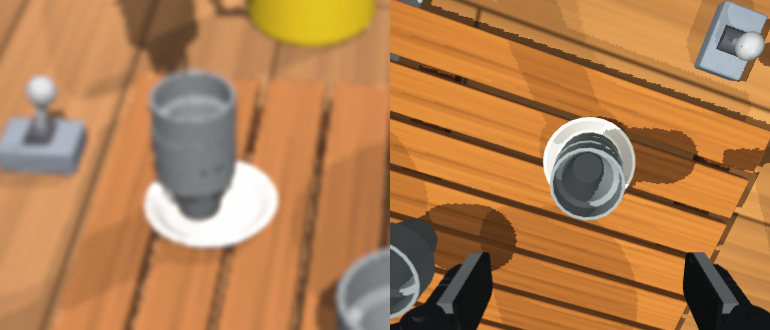

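The three collars form one straight, upright stack on the saucer. Its top rim is at about (258,182) in full-frame wrist pixels, and the gripper is clear.

```bash
python3 -c "
from bench import order;print(order.hand_in())"
```

```text
the job is handed in; nothing more can be done
None
```

Both loose pots are nested in the pot on the saucer, and in the last pictures the stack stands straight and upright; I handed the job in at about 18 s of the 61 s allowed, and no verdict was returned.

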